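# Pack the soldering kit caddy

## Robot

A 7-joint arm with a two-finger parallel gripper is mounted at the origin on the work surface. World frame = base frame: x ahead of the robot, y to its left, z up, the work surface at z = 0. Lengths are in m, angles in rad, forces in N, time in s.
With the tool pointing down it reaches from about 0.4 to 0.875 m from the base axis. Payload 19.3 kg.
Tool frame: the origin (TCP) lies midway between the tips of the shut fingers; the grasp point (between the pads) lies 19 mm behind it (bot.pinch_z is the distance from the TCP to the grasp point, in m); z points along the fingers, y is the direction in which the jaws open and shut (so a half turn about z gives the same grasp; the last joint's range is limited). The gripper opens to 85 mm and grips with 20 to 120 N. Pads are 22 mm wide; open, the fingers measure 114 mm over their backs; the gripper's body (76 mm by 85 mm) begins 54 mm behind the grasp point. The pads swing forward as they close: fully open they stand 13 mm farther back than shut.
Start: joints at [-0.07, 0.521, -0.036, 1.599, 0.021, 1.021, -0.113], TCP at [0.625, -0, 0.231] pointing down, gripper open.
Joint ranges: [-2.91, 2.91], [-0.3, 2.13], [-1.5, 1.42], [0.17, 2.43], [-1.26, 4.41], [0.16, 1.93], [-2.52, 2.52]. Speed limits (rad/s): [1.89, 1.89, 2.39, 2.39, 3.01, 3.01, 3.01].

## Interface

Orientations are given as [roll, pitch, yaw] about the fixed x, y, z axes, in that order (R = Rz(yaw) Ry(pitch) Rx(roll)).
In Python, from workcell import bot gives the robot as it stands. The module is installed in compiled form; this text tells all that it offers.
- The arm moves only by the tool move_arm, never from a script. Its argument "moves" is text: rows parted by semicolons, each of 4 numbers parted by spaces: the shift along the tool's x, y, z in mm, then the turn about the tool's z in rad. In form: dx dy dz yaw; .... A call has exactly 10 rows; each row is the pose to reach, as a shift and turn from the pose commanded when the call began, along the tool's axes at that moment; what a row does not reach only later rows make up. A row lasts 1/12 s, in which the tool goes at most 41.7 mm and 7.16 degrees, less where a joint would pass 70% of its speed; a pose out of reach is approached as far as the arm can. A call with a gripper value outside its range is refused whole. "grip" is the opening, from 0 (shut) to 1 (fully open), set as the call begins (left out, the last holds). The fingers move at their own pace and stop on an object; "grip_force" is the grip in N (left out, the last holds). Time passes only in rows, so rows that repeat a pose let the fingers close, or fill a call up. It gives the time, the measured TCP pose, the force and the opening at its end, in the units of the state.
- bot.observe(): the state, without advancing time (a new reading comes with each control period).
- bot.grab_frame(name): name is "scene" or "side" or "wrist"; returns a dict with "frame" (420x560x3 uint8, red, green, blue), "z_map" (420x560 float32, m along the optical axis (not along the pixel's ray), 0 where there is no reading), "K" (3x3 intrinsics, pixels), "eye" and "attitude" of the camera in the world. Camera axes: x right, y up, looking along -z (the intrinsics and any distortion apply to the point x, -y, -z); pixel columns grow to the right and rows downward; lengths in m; the calibration is good to about 2 mm. A picture is of the moment at which its call begins.
- bot.job_done(): hands the job in, once; it reports no verdict.
Trained networks look in a picture, given as the dict that the camera call returned (one of the last four; its "shot" number tells which), for a name from the list of things; names that differ only in an ending like _2 or _b are one class to them, and where a whole thing is asked for, a point or a joint stands for the part that bears it (a point fixed in the world has none). Each returns a list of dicts, best first, with "conf" (0 to 1); they miss things now and then, are a little off and sometimes report something else, mostly with a low value. They report only what shows in the picture. A call takes as long as a camera call. They do not tell look-alikes from the thing itself.
- bot.search_frame(picture, label): "at" ([column, row] in pixels, amid what is visible of it).
- bot.pinpoint(picture, label): "at" ([column, row] in pixels: a listed point, or the origin of a listed thing).
The state is a dict: "clock": time; "qpos": joint angles; "qd": joint speeds; "joint_efforts": joint torques, N m; "position": TCP position; "tool_rot": TCP orientation; "force": force on the tool from outside, world axes, zero at the start; "moment": the same for the moment, N m; "grip_width": finger opening in m.
Only numpy, scipy, OpenCV 4.12 (cv2) and the standard library are available. Lean on these libraries where they do the work, as an engineer would, in place of code of your own. Each camera call takes 0.05 s, during which the arm holds its last target. There are 200 camera calls.

## Task

The soldering lesson is over: pack the kit caddy. Stand the small solder reel over the post, the flux tub in the wide round pocket, the small bottle in the narrow round pocket and the parts box in the rectangular pocket, each upright, right down on the bottom and let go; set them down rather than dropping them. The large refill reel and the large refill bottle do not belong in the kit: leave them standing where they are.

Things in the scene. Friction and masses are not known exactly. Their poses are not given: they have to be found in the camera images.
- reel_small: Small solder reel standing on end: two yellow flanges 54 mm in diameter and 7 mm thick with grey metal wire 48 mm in diameter between them, 46 mm tall overall, a 28 mm bore right through along z. About 150 g. Grip it from above across the top flange (54 mm). Origin: centre of its underside, z up along its axis. It starts standing upright on the teal mat (2 mm thick).
- tub: Flux tub: squat round closed tub 46 mm tall, white, 48 to 50 mm in diameter, with a yellow lid 52 mm in diameter over its upper 14 mm. About 70 g. Grip it across the lid (52 mm); the lid does not come off. Origin: centre of its underside, z up along its axis. It starts standing upright on the teal mat (2 mm thick).
- bottle_small: Small flux bottle, 66 mm tall: amber glass body 30 mm in diameter up to 34 mm, then a short shoulder, and from 40 mm to the top a red cap 18 mm in diameter. About 50 g. Grip it by the cap (18 mm); the cap does not come off. Origin: centre of its underside, z up along its axis. It starts standing upright on the teal mat (2 mm thick).
- partsbox: Closed rectangular parts box 62 mm long (its x) by 40 mm wide (its y) by 48 mm tall, grey with a white lid over the upper 14 mm and a small black latch on one end. About 90 g. Grip it across its 40 mm width; the lid does not come off. Origin: centre of its underside, z up. It starts standing on the teal mat (2 mm thick).
- reel_large: Large refill reel, the look-alike of the small one: same yellow flanges and grey wire, but 70 mm in diameter and 62 mm tall, bore also 28 mm. Does not belong in the caddy: leave it standing. Origin: centre of its underside, z up along its axis. It starts standing upright on the teal mat (2 mm thick).
- bottle_large: Large refill bottle, the look-alike of the small one: same amber glass and red cap, but 48 mm in diameter, 88 mm tall, cap 26 mm in diameter. Does not belong in the caddy: leave it standing. Origin: centre of its underside, z up along its axis. It starts standing upright on the teal mat (2 mm thick).
- seat_post: One of four fixed grey inserts, 92 mm square, set two by two, 96 mm apart, in a low black caddy (rim 22 mm above the table), in any arrangement. A flat plate 4 mm thick with a steel post 11 mm in diameter, 22 mm tall, in its middle: place of the small reel, bore over post, resting 4 mm above this origin. Origin: centre of its underside, z up, 4 mm above the table.
- seat_wide: One of four fixed grey inserts, 92 mm square, set two by two, 96 mm apart, in a low black caddy (rim 22 mm above the table), in any arrangement. 16 mm thick, with a wide round pocket 70 mm in diameter and 13 mm deep in its middle: place of the tub. Pocket floor 3 mm above this origin. Origin: centre of its underside, z up, 4 mm above the table.
- seat_narrow: One of four fixed grey inserts, 92 mm square, set two by two, 96 mm apart, in a low black caddy (rim 22 mm above the table), in any arrangement. 16 mm thick, with a narrow round pocket 46 mm in diameter and 13 mm deep in its middle: place of the small bottle. Pocket floor 3 mm above this origin. Origin: centre of its underside, z up, 4 mm above the table.
- seat_slot: One of four fixed grey inserts, 92 mm square, set two by two, 96 mm apart, in a low black caddy (rim 22 mm above the table), in any arrangement. 16 mm thick, with a rectangular pocket 80 mm (its x) by 58 mm (its y) and 13 mm deep in its middle: place of the parts box, long side along long side (either way round). Pocket floor 3 mm above this origin. Origin: centre of its underside, z up, 4 mm above the table.
Mind the look-alikes: they are no part of the job. Leave any blue, green or purple look-alike of the partsbox alone.

How it is judged:
By the outcome, as a careful person would: the job done as asked, in the order asked, and still so for the second after the job is handed in, with the robot touching nothing.
It also fails if it takes over 102 s, if anything falls off the work surface, if the arm or the gripper's body presses on something with over 40 N, if the wrist force passes 120 N, or if a joint passes its speed limit or range.

## Working session

There is one attempt and no reset: what is moved stays moved. The work goes in short steps, Python scripts to look and compute and a tool call to move; the robot and the scene stay as the last step left them, time stands still between calls to the robot, and variables do not carry over. Pictures are saved under pics/ and viewed, about 12 in all and at most 16, crops included, and the job is handed in when it is done.

Besides the shell and the picture viewer there is one more tool, called after "Emit:" as a command line: name --argument value ..., lists and objects as JSON in quotes. move_arm: Moves the arm, as the interface text tells. Its arguments: {"type":"object","properties":{"moves":{"type":"string"},"grip":{"type":"number"},"grip_force":{"type":"number"}},"required":["moves"]}

```bash
mkdir -p pics; cat > h.py <<'E'
import numpy as np, cv2
from workcell import bot
def world(p,u,v,z=None):
    K=p["K"];R=np.array(p["attitude"]);e=np.array(p["eye"])
    if R.shape!=(3,3):
        from scipy.spatial.transform import Rotation as Ro
        R=Ro.from_euler('xyz',R).as_matrix() if R.size==3 else Ro.from_quat(R).as_matrix()
    d=np.array([(u-K[0][2])/K[0][0],-(v-K[1][2])/K[1][1],-1.0]); w=R@d
    if z is not None: return e+w*(z-e[2])/w[2]
    return e+w*p["z_map"][int(v),int(u)]
def save(p,n): cv2.imwrite(f"pics/{n}.png",cv2.cvtColor(p["frame"],cv2.COLOR_RGB2BGR))
E
python3 - <<'E'
from h import *
s=bot.observe(); print(s["position"],s["tool_rot"],s["clock"])
for n in("scene","side"):
    p=bot.grab_frame(n);save(p,n+"0");print(n,[k for k in p],p["eye"],p["attitude"],p["K"])
    if n=="scene":
        for l in "reel_small tub bottle_small partsbox seat_post seat_wide seat_narrow seat_slot".split():
            for r in bot.pinpoint(p,l)[:4]:
                u,v=r["at"]; print(l,np.round(r["conf"],2),np.round(r["at"]),world(p,u,v,.002 if l[:4]!="seat" else .008).round(3),world(p,u,v).round(3))
E
```

```text
[ 6.24665094e-01 -2.28508944e-05  2.30722814e-01] [-3.14044250e+00  9.22487529e-05  1.57081605e+00] 0.0
scene ['frame', 'z_map', 'K', 'eye', 'attitude', 'shot'] [ 1.04788767 -0.37069974  0.99058502] [0.6010598  0.01571003 1.15807972] [[458.30267451   0.         277.55535754]
 [  0.         458.30267451 211.97571818]
 [  0.           0.           1.        ]]
reel_small 0.68 [275. 276.] [ 0.587 -0.193  0.002] [ 0.608 -0.201  0.047]
tub 0.74 [317. 256.] [ 0.579 -0.078  0.002] [ 0.598 -0.09   0.042]
bottle_small 0.52 [246. 228.] [ 0.431 -0.207  0.002] [ 0.449 -0.212  0.031]
bottle_small 0.44 [403. 215.] [0.563 0.179 0.002] [0.567 0.175 0.008]
partsbox 0.93 [120. 336.] [ 0.583 -0.566  0.002] [ 0.6   -0.558  0.038]
partsbox 0.91 [206. 190.] [ 0.273 -0.261  0.002] [ 0.291 -0.264  0.026]
partsbox 0.69 [134. 212.] [ 0.265 -0.458  0.002] [ 0.288 -0.455  0.031]
partsbox 0.65 [196. 261.] [ 0.472 -0.353  0.002] [ 0.495 -0.354  0.042]
seat_post 0.86 [403. 214.] [0.563 0.178 0.008] [0.564 0.176 0.01 ]
seat_wide 0.77 [453. 216.] [0.621 0.292 0.008] [0.621 0.292 0.008]
seat_narrow 0.85 [430. 192.] [0.532 0.28  0.008] [0.531 0.281 0.006]
side ['frame', 'z_map', 'K', 'eye', 'attitude', 'shot'] [ 0.304825   -0.69309157  0.74482164] [ 0.69259516  0.00945429 -0.237696  ] [[381.70484411   0.         271.57920328]
 [  0.         381.70484411 211.18707202]
 [  0.           0.           1.        ]]
```

View pics/scene0.png

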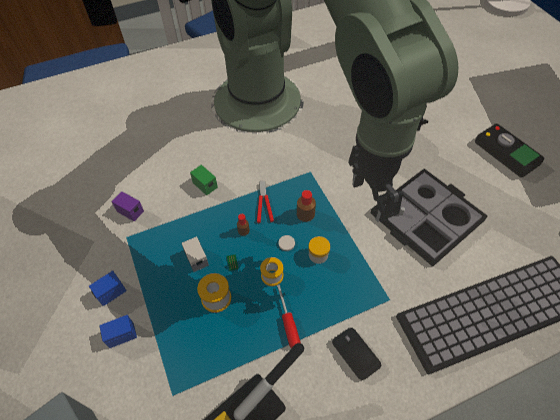

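View pics/side0.png

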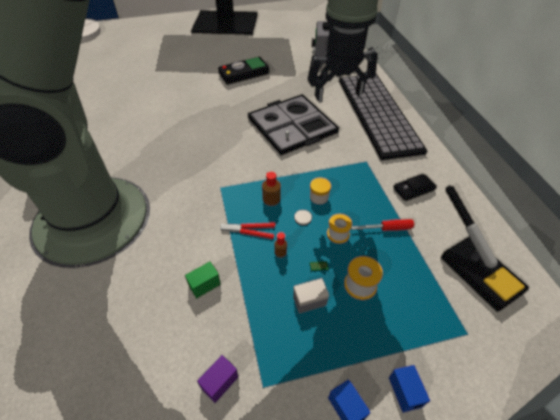

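Both views agree: small reel at scene px (272,271), tub (319,250), small bottle (243,225), white box (195,250). The large reel is at (214,293) and the large bottle at (306,206). The caddy is around (430,213) with its post insert partly hidden, so I'm moving over the mat to clear the view.

Emit:
move_arm --moves "-30 -10 -20 0;-60 -20 -40 0;-95 -30 -60 0;-130 -45 -80 0;-160 -55 -100 0;-160 -55 -100 0;-160 -55 -100 0;-160 -55 -100 0;-160 -55 -100 0;-160 -55 -100 0" --grip 1

```text
clock: 1.33
position: [0.5702, -0.1587, 0.3306]
tool_rot: [-3.14, -0.001, 1.573]
force: [-0.1, 0.7, -0.2]
grip_width: 0.0853
```

```bash
python3 - <<'E'
from h import *
for n in("wrist","side","scene"):
    p=bot.grab_frame(n);save(p,n+"1");print(n,p["eye"],p["attitude"])
    for l in "reel_small tub bottle_small partsbox seat_post seat_wide seat_narrow seat_slot".split():
        if (n!="wrist")!=(l[:4]=="seat"): continue
        for r in bot.pinpoint(p,l)[:3]:
            u,v=r["at"]; print(l,np.round(r["conf"],2),np.round(r["at"]),world(p,u,v,.002 if l[:4]!="seat" else .004).round(4),world(p,u,v).round(3))
E
```

```text
wrist [ 0.56957602 -0.07870267  0.47291534] [-0.31541115  0.00194869  0.00123402]
reel_small 0.98 [292. 188.] [ 0.5837 -0.198   0.002 ] [ 0.584 -0.198  0.   ]
tub 0.89 [284.  88.] [ 0.5727 -0.071   0.002 ] [ 0.572 -0.072  0.048]
tub 0.2 [206. 287.] [ 0.459  -0.3465  0.002 ] [ 0.466 -0.33   0.031]
partsbox 0.94 [205. 285.] [ 0.4578 -0.3434  0.002 ] [ 0.463 -0.331  0.024]
partsbox 0.93 [285. 405.] [ 0.576  -0.5656  0.002 ] [ 0.57  -0.148  0.406]
partsbox 0.85 [216. 401.] [ 0.4635 -0.5584  0.002 ] [ 0.554 -0.149  0.404]
side [ 0.304825   -0.69309157  0.74482164] [ 0.69259516  0.00945429 -0.237696  ]
seat_post 0.93 [289. 142.] [0.5545 0.1529 0.004 ] [0.553 0.149 0.007]
seat_wide 0.68 [297. 112.] [0.62   0.2905 0.004 ] [0.619 0.286 0.007]
seat_narrow 0.78 [272. 120.] [0.531 0.266 0.004] [0.531 0.266 0.004]
seat_slot 0.58 [310. 127.] [0.6352 0.2043 0.004 ] [0.635 0.203 0.005]
scene [ 1.04788767 -0.37069974  0.99058502] [0.6010598  0.01571003 1.15807972]
seat_post 0.6 [402. 217.] [0.5673 0.1738 0.004 ] [0.57  0.171 0.009]
seat_wide 0.79 [451. 214.] [0.6131 0.293  0.004 ] [0.616 0.289 0.01 ]
seat_narrow 0.61 [428. 192.] [0.5276 0.2801 0.004 ] [0.528 0.279 0.005]
seat_slot 0.84 [433. 237.] [0.6506 0.21   0.004 ] [0.65  0.211 0.002]
seat_slot 0.63 [274. 278.] [ 0.5926 -0.197   0.004 ] [ 0.611 -0.204  0.045]
seat_slot 0.19 [304. 215.] [ 0.4581 -0.0533  0.004 ] [ 0.474 -0.062  0.03 ]
```

View pics/wrist1.png

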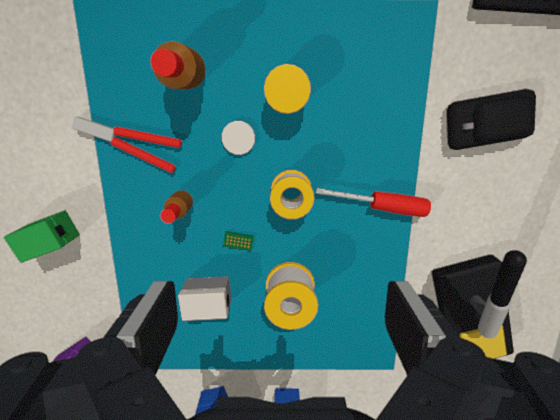

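View pics/scene1.png

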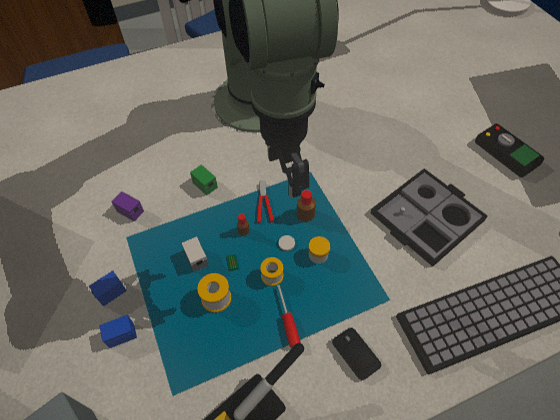

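Wrist view: small reel flange at (292,195) with a screwdriver tip beside it (316,190), tub lid (287,89), small cap (168,214) and white box top (204,300). The scene view now shows the post at (403,212), narrow pocket (427,191), wide (456,214) and slot (433,235). Next I measure the tops.

```bash
cat >> h.py <<'E'
def blob(p,mask,u,v,z):
    n,lab,st,c=cv2.connectedComponentsWithStats(mask.astype(np.uint8),connectivity=4)
    ids=[i for i in range(1,n) if st[i,4]>20]
    i=min(ids,key=lambda i:np.hypot(*(c[i]-[u,v])))
    ct=max(cv2.findContours((lab==i).astype(np.uint8),cv2.RETR_EXTERNAL,cv2.CHAIN_APPROX_NONE)[0],key=len)
    P=np.array([world(p,a,b,z)[:2] for a,b in ct[:,0,:].astype(float)],np.float32)
    return cv2.minAreaRect(P),cv2.minEnclosingCircle(P)
def zworld(p):
    K=p["K"];R=bR(p);vv,uu=np.mgrid[0:420,0:560]
    d=np.stack([(uu-K[0][2])/K[0][0],-(vv-K[1][2])/K[1][1],-np.ones_like(uu)],-1)*p["z_map"][...,None]
    return d@R.T+np.array(p["eye"])
def bR(p):
    from scipy.spatial.transform import Rotation as Ro
    return Ro.from_euler('xyz',p["attitude"]).as_matrix()
E
python3 - <<'E'
from h import *
p=bot.grab_frame("wrist");W=zworld(p);Z=W[...,2];hsv=cv2.cvtColor(p["frame"],cv2.COLOR_RGB2HSV)
for n,u,v,z in(("reel",292,195,.048),("tub",287,89,.048),("cap",168,214,.068),("box",204,300,.05)):
    m=abs(Z-z)<(.006 if n!="cap" else .007)
    r,c=blob(p,m,u,v,z);print(n,np.round(r[0],4),np.round(r[1],4),round(r[2],1),"circ",np.round(c[0],4),round(c[1],4))
print("driver",Z[186:196,318:372:6].max(0).round(3), Z[195:215,375:430].max().round(3))
E
```

```text
reel [ 0.5819 -0.1975] [0.0516 0.0523] 90.0 circ [ 0.5815 -0.1974] 0.0271
tub [ 0.5752 -0.0726] [0.0505 0.0506] 40.7 circ [ 0.5749 -0.0726] 0.0258
cap [ 0.4361 -0.2134] [0.0188 0.0172] 40.7 circ [ 0.4361 -0.2134] 0.0098
box [ 0.4641 -0.3465] [0.0622 0.0428] 3.5 circ [ 0.4642 -0.3478] 0.0362
driver [0.018 0.018 0.018 0.016 0.018 0.018 0.017 0.017 0.016] 0.474
```

Emit:
move_arm --moves "-15 5 38 0;-30 10 76 0;-38 12 114 0;-38 12 152 0;-38 12 190 0;-38 12 228 0;-38 12 260 0;-38 12 288 0;-38 12 305 0;-38 12 310 0"

```text
clock: 2.97
position: [0.5805, -0.1975, 0.0183]
tool_rot: [-3.138, -0.001, 1.571]
force: [0.6, 0.1, 0.2]
grip_width: 0.0857
```

Emit:
move_arm --moves "0 0 0 0;0 0 0 0;0 0 0 0;0 0 0 0;0 0 0 0;0 0 0 0;0 0 0 0;0 0 0 0;0 0 0 0;0 0 0 0" --grip 0 --grip_force 35

```text
clock: 3.8
position: [0.5829, -0.1983, 0.0232]
tool_rot: [3.139, 0.001, 1.571]
force: [-1.6, 0.4, 4.5]
grip_width: 0.0523
```

Emit:
move_arm --moves "0 0 -15 0;0 0 -40 0;0 0 -75 0;20 0 -110 0;45 0 -140 0;75 0 -165 0;105 0 -190 0;135 0 -210 0;165 0 -230 0;200 0 -245 0"

```text
clock: 4.63
position: [0.5821, 0.0025, 0.2697]
tool_rot: [3.138, 0.0, 1.57]
force: [1.2, -0.4, -1.4]
grip_width: 0.0521
```

Emit:
move_arm --moves "35 0 -10 0;70 0 -20 0;105 0 -30 0;135 0 -35 0;160 0 -35 0;170 0 -35 0;170 0 -35 0;170 0 -35 0;170 0 -35 0;170 0 -35 0"

```text
clock: 5.47
position: [0.5822, 0.1705, 0.3017]
tool_rot: [3.141, 0.0, 1.569]
force: [0.5, -0.8, -1.2]
grip_width: 0.0523
```

```bash
python3 - <<'E'
from h import *
print(bot.observe()["position"])
p=bot.grab_frame("wrist");save(p,"wrist2")
for l in "seat_post seat_wide seat_narrow seat_slot reel_small".split():
        for r in bot.pinpoint(p,l)[:2]:
            u,v=r["at"]; print(l,np.round(r["conf"],2),np.round(r["at"]),world(p,u,v,.004).round(4))
W=zworld(p);np.save("W2.npy",W)
E
```

```text
[0.58220996 0.17051288 0.30168229]
seat_post 0.92 [260. 158.] [0.5564 0.1764 0.004 ]
seat_wide 0.62 [319.  53.] [0.6242 0.2939 0.004 ]
seat_narrow 0.6 [233.  79.] [0.5271 0.2666 0.004 ]
seat_slot 0.74 [338. 139.] [0.6495 0.199  0.004 ]
reel_small 0.92 [282. 265.] [0.583  0.0331 0.004 ]
```

View pics/wrist2.png

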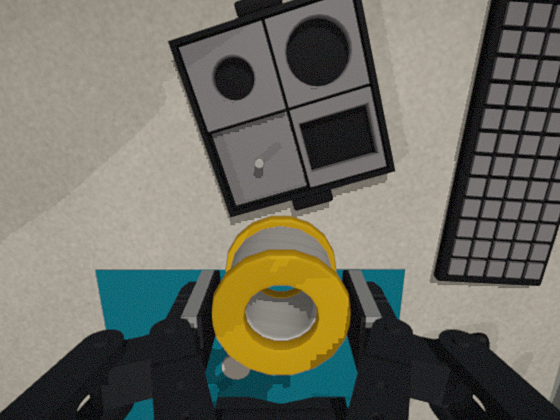

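Caddy: narrow pocket (234,77), wide (318,50), slot (338,138), post tip (259,163). The reel is held square. Next I fit the pocket outlines.

```bash
python3 - <<'E'
from h import *
p=bot.grab_frame("wrist");W=zworld(p);Z=W[...,2]
g=cv2.cvtColor(p["frame"],cv2.COLOR_RGB2GRAY)
print(g[45:55:5,318],g[77,234],g[138,338],g[100,300],g[190,260])
for n,u,v in(("wide",318,50),("narrow",234,77),("slot",338,138)):
    for t in (45,60):
        r,c=blob(p,g<t,u,v,.020);print(n,t,np.round(r[0],4),np.round(r[1],4),round(r[2],1),"circ",np.round(c[0],4),round(c[1],4))
m=(Z>.022)&(Z<.04);m[:130]=0;m[190:]=0;m[:,:240]=0;m[:,280:]=0
print("post",m.sum(),W[m].mean(0) if m.any() else 0)
print(world(p,259,163,.03),world(p,258,175,.008))
s=[Z[a,b].round(4) for a,b in((190,260),(100,260),(60,200),(50,318),(138,338))];print(s)
E
```

```text
[31 24] 21 25 119 118
wide 45 [0.6205 0.2933] [0.0661 0.0665] 64.2 circ [0.6204 0.293 ] 0.034
wide 60 [0.621  0.2938] [0.068  0.0677] 56.8 circ [0.6211 0.2939] 0.0345
narrow 45 [0.5299 0.2673] [0.043  0.0427] 42.7 circ [0.5304 0.2671] 0.0222
narrow 60 [0.5298 0.2672] [0.0432 0.044 ] 89.9 circ [0.5296 0.2673] 0.0226
slot 45 [0.6471 0.2027] [0.0775 0.0549] 16.1 circ [0.6474 0.203 ] 0.0471
slot 60 [0.6472 0.2029] [0.0786 0.0559] 15.7 circ [0.6475 0.2026] 0.0474
post 75 [0.55580339 0.17590922 0.02894943]
[0.55600225 0.17664349 0.03      ] [0.55313523 0.15789144 0.008     ]
[np.float64(0.009), np.float64(0.0198), np.float64(0.0204), np.float64(0.0062), np.float64(0.0071)]
```

Emit:
move_arm --moves "6 -26 20 0;6 -26 60 0;6 -26 100 0;6 -26 140 0;6 -26 175 0;6 -26 205 0;6 -26 225 0;6 -26 233 0;6 -26 235 0;6 -26 235 0"

```text
clock: 6.65
position: [0.5563, 0.1781, 0.0667]
tool_rot: [3.141, -0.0, 1.571]
force: [-0.0, -0.4, -1.5]
grip_width: 0.0522
```

```bash
python3 - <<'E'
from h import *
print(bot.observe()["position"])
p=bot.grab_frame("wrist");save(p,"wrist3");W=zworld(p);Z=W[...,2]
m=(Z>.05)&(cv2.cvtColor(p["frame"],cv2.COLOR_RGB2HSV)[...,1]>150)
print(Z[m].max())
r,c=blob(p,m,280,310,.088);print(r,c)
p=bot.grab_frame("side");save(p,"side3")
E
```

```text
[0.5562801  0.17806071 0.06671623]
0.20906623202242214
((0.5573889017105103, 0.18206268548965454), (0.06672774255275726, 0.05456801503896713), 69.52136993408203) ((0.5551825165748596, 0.18308375775814056), 0.03419545665383339)
```

View pics/wrist3.png

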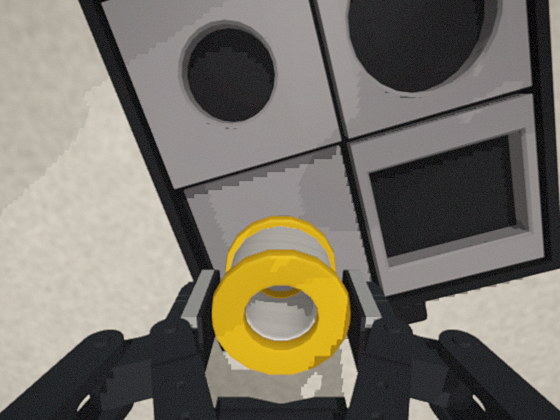

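The held reel sits over the post insert, with its flange at (282,312), and is well aligned. Lowering.

Emit:
move_arm --moves "-1 0 8 0;-1 0 16 0;-1 0 22 0;-1 0 27 0;-1 0 31 0;-1 0 34 0;-1 0 36 0;-1 0 37 0;-1 0 37 0;-1 0 37 0"

```text
clock: 7.58
position: [0.5561, 0.177, 0.0295]
tool_rot: [3.141, -0.0, 1.571]
force: [0.3, -0.4, -2.3]
grip_width: 0.0523
```

Emit:
move_arm --moves "0 0 0.5 0;0 0 1 0;0 0 1 0;0 0 1.5 0;0 0 1.5 0;0 0 2 0;0 0 2 0;0 0 2 0;0 0 2 0;0 0 2 0"

```text
clock: 8.42
position: [0.5562, 0.1771, 0.0289]
tool_rot: [3.141, -0.0, 1.571]
force: [-9.8, -2.1, 31.9]
grip_width: 0.0521
```

Emit:
move_arm --moves "0 0 -1 0;0 0 -1.5 0;0 0 -1.5 0;0 0 -1.5 0;0 0 -1.5 0;0 0 -1.5 0;0 0 -1.5 0;0 0 -1.5 0;0 0 -1.5 0;0 0 -1.5 0" --grip 1

```text
clock: 9.25
position: [0.556, 0.177, 0.0288]
tool_rot: [3.142, 0.0, 1.571]
force: [0.3, -0.3, -0.1]
grip_width: 0.0851
```

Emit:
move_arm --moves "0 0 -15 0;0 0 -45 0;0 0 -80 0;-10 2 -120 0;-30 4 -150 0;-60 6 -175 0;-95 8 -190 0;-130 12 -190 0;-165 15 -190 0;-200 18 -190 0"

```text
clock: 10.08
position: [0.5739, -0.0247, 0.2193]
tool_rot: [3.141, -0.0, 1.571]
force: [0.7, 0.2, -1.0]
grip_width: 0.0856
```

```bash
python3 - <<'E'
from h import *
s=bot.observe();print(s["position"],s["grip_width"])
p=bot.grab_frame("wrist");save(p,"wrist4");W=zworld(p);Z=W[...,2]
p2=bot.grab_frame("side");save(p2,"side4")
for r in bot.pinpoint(p,"tub"): print(r["at"],r["conf"],world(p,*r["at"],.002))
for r in bot.pinpoint(p2,"reel_small"): print(r["at"],r["conf"],world(p2,*r["at"],.008))
W2=zworld(p2)
m=(abs(W2[...,0]-.556)<.045)&(abs(W2[...,1]-.177)<.045);print("reel top z",np.percentile(W2[...,2][m],[90,97,99]))
cv2.imwrite("pics/c4.png",cv2.resize(cv2.cvtColor(p2["frame"],cv2.COLOR_RGB2BGR)[70:180,220:370],None,fx=4,fy=4))
E
```

```text
[ 0.57394622 -0.02466676  0.2193282 ] 0.08561069130523538
[278.9, 222.7] 0.62 [ 0.57113499 -0.07314007  0.002     ]
[282.9, 133.0] 0.79 [0.54744474 0.19267674 0.008     ]
reel top z [0.05263966 0.054067   0.05486568]
```

View pics/c4.png

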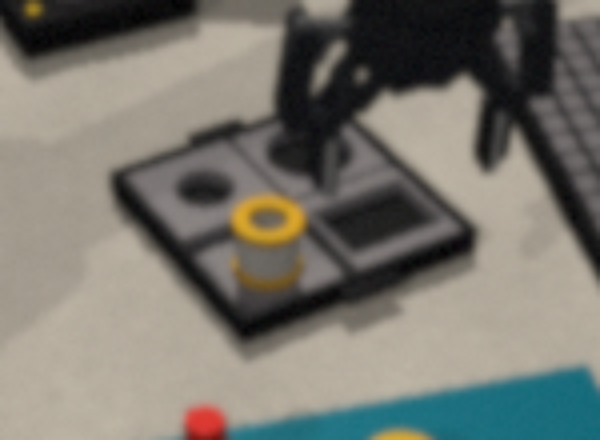

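Reel stands upright on the post insert (crop px (268,245)), with its top measured at 54 mm as expected. Next, the tub.

Emit:
move_arm --moves "-25 1 30 0;-48 1 65 0;-48 1 100 0;-48 1 135 0;-48 1 165 0;-48 1 185 0;-48 1 195 0;-48 1 199 0;-48 1 199 0;-48 1 199 0"

```text
clock: 11.12
position: [0.5757, -0.0706, 0.0209]
tool_rot: [3.14, -0.0, 1.571]
force: [0.1, -0.2, 0.8]
grip_width: 0.0852
```

Emit:
move_arm --moves "0 0 0 0;0 0 0 0;0 0 0 0;0 0 0 0;0 0 0 0;0 0 0 0;0 0 0 0;0 0 0 0;0 0 0 0;0 0 0 0" --grip 0 --grip_force 30

```text
clock: 11.95
position: [0.5755, -0.0711, 0.0209]
tool_rot: [3.14, 0.0, 1.571]
force: [-3.3, 0.3, 11.4]
grip_width: 0.0505
```

Emit:
move_arm --moves "0 0 -15 0;0 0 -45 0;0 0 -80 0;20 0 -110 0;50 5 -135 0;85 10 -150 0;120 15 -150 0;155 20 -150 0;195 25 -150 0;230 30 -150 0"

```text
clock: 12.78
position: [0.6049, 0.1615, 0.1705]
tool_rot: [3.141, -0.001, 1.571]
force: [0.5, -0.3, -1.8]
grip_width: 0.0505
```

Emit:
move_arm --moves "35 4 0 0;70 8 0 0;105 12 0 0;125 15 0 0;136 15 20 0;136 15 50 0;136 15 80 0;136 15 100 0;136 15 110 0;136 15 110 0"

```text
clock: 13.62
position: [0.619, 0.2944, 0.0579]
tool_rot: [-3.139, 0.001, 1.571]
force: [-1.0, -0.3, -0.9]
grip_width: 0.0505
```

```bash
python3 - <<'E'
from h import *
print(bot.observe()["position"])
p=bot.grab_frame("wrist");save(p,"wrist5")
E
```

```text
[0.61898429 0.29444266 0.05790252]
```

View pics/wrist5.png

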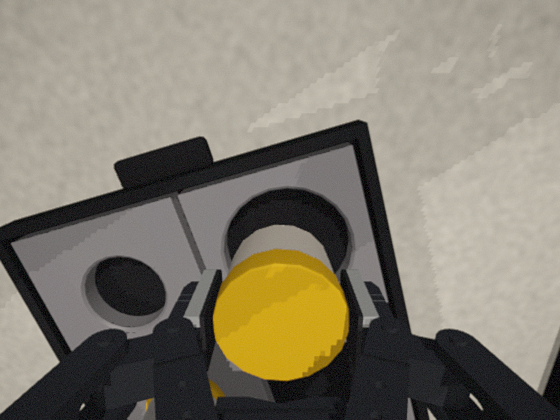

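The tub is over the wide pocket (rim around (288,245)). Lowering.

Emit:
move_arm --moves "0 1.5 8 0;0 1.5 14 0;0 1.5 19 0;0 1.5 23 0;0 1.5 26 0;0 1.5 28.5 0;0 1.5 30 0;0 1.5 31 0;0 1.5 31.5 0;0 1.5 31.5 0"

```text
clock: 14.5
position: [0.6215, 0.295, 0.0283]
tool_rot: [3.142, -0.0, 1.571]
force: [0.2, -0.1, -0.7]
grip_width: 0.0504
```

Emit:
move_arm --moves "0 0 0.5 0;0 0 1 0;0 0 1.5 0;0 0 2 0;0 0 2 0;0 0 2.3 0;0 0 2.3 0;0 0 2.3 0;0 0 2.3 0;0 0 2.3 0"

```text
clock: 15.33
position: [0.6215, 0.295, 0.026]
tool_rot: [3.142, -0.0, 1.571]
force: [0.2, 0.2, -1.1]
grip_width: 0.0501
```

Emit:
move_arm --moves "0 0 0.3 0;0 0 0.6 0;0 0 0.9 0;0 0 1.2 0;0 0 1.2 0;0 0 1.2 0;0 0 1.2 0;0 0 1.2 0;0 0 1.2 0;0 0 1.2 0"

```text
clock: 16.17
position: [0.6216, 0.295, 0.0259]
tool_rot: [3.141, -0.0, 1.571]
force: [-6.5, -3.0, 16.0]
grip_width: 0.0506
```

Emit:
move_arm --moves "0 0 -1 0;0 0 -1 0;0 0 -1 0;0 0 -1 0;0 0 -1 0;0 0 -6 0;0 0 -20 0;0 0 -50 0;0 0 -85 0;0 0 -120 0" --grip 1

```text
clock: 17.0
position: [0.6213, 0.2948, 0.1472]
tool_rot: [-3.142, 0.0, 1.571]
force: [0.2, 0.7, 0.2]
grip_width: 0.0855
```

Emit:
move_arm --moves "-25 -10 -25 0;-60 -20 -45 0;-98 -34 -45 0;-136 -48 -45 0;-174 -62 -45 0;-212 -76 -45 0;-250 -90 -45 0;-288 -104 -45 0;-326 -118 -45 0;-360 -130 -45 0"

```text
clock: 17.83
position: [0.4904, -0.0672, 0.1911]
tool_rot: [3.14, 0.0, 1.57]
force: [1.2, -0.6, 0.2]
grip_width: 0.0855
```

```bash
python3 - <<'E'
from h import *
s=bot.observe();print(s["position"])
p=bot.grab_frame("wrist");save(p,"wrist6");Z=zworld(p)[...,2]
for r in bot.pinpoint(p,"bottle_small"): print(r["at"],r["conf"],world(p,*r["at"],.002))
hsv=cv2.cvtColor(p["frame"],cv2.COLOR_RGB2HSV)
m=(abs(Z-.068)<.006)
n,l,st,c=cv2.connectedComponentsWithStats(m.astype(np.uint8))
for i in range(1,n):
    if st[i,4]>100: print(c[i],st[i,4],world(p,*c[i],.068))
p2=bot.grab_frame("side");W2=zworld(p2)
m=(abs(W2[...,0]-.621)<.03)&(abs(W2[...,1]-.294)<.03);print("tub z",np.percentile(W2[...,2][m],[50,90,97]))
E
```

```text
[ 0.49041959 -0.06721139  0.19113187]
[233.3, 317.8] 0.94 [ 0.43909789 -0.21271433  0.002     ]
[238.11320755 168.9245283 ] 106 [ 0.45810766 -0.03972412  0.068     ]
[220.25835866 360.53495441] 329 [ 0.43573515 -0.21184579  0.068     ]
tub z [0.0182469  0.019519   0.01974162]
```

View pics/wrist6.png

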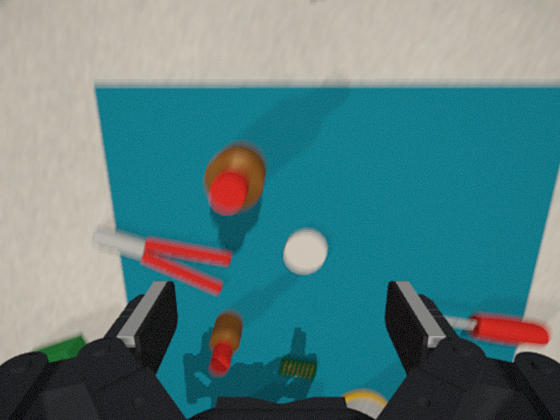

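Small bottle cap at (221,360); measured (0.436,-0.212). But the side view shows nothing raised at the tub's place, so I check that.

```bash
python3 - <<'E'
from h import *
p=bot.grab_frame("scene");W=zworld(p);p2=bot.grab_frame("side")
c=cv2.cvtColor(p["frame"],cv2.COLOR_RGB2BGR)[140:290,340:540];d=cv2.cvtColor(p2["frame"],cv2.COLOR_RGB2BGR)[70:220,200:400]
cv2.imwrite("pics/c6.png",cv2.resize(np.hstack([c,d]),None,fx=2,fy=2))
for q in(p,p2):
    for r in bot.pinpoint(q,"tub"): print(r["at"],r["conf"],world(q,*r["at"],.007),world(q,*r["at"]))
E
```

```text
[453.4, 216.1] 0.58 [0.62116513 0.29228464 0.007     ] [0.63475094 0.27117682 0.03831497]
```

View pics/c6.png

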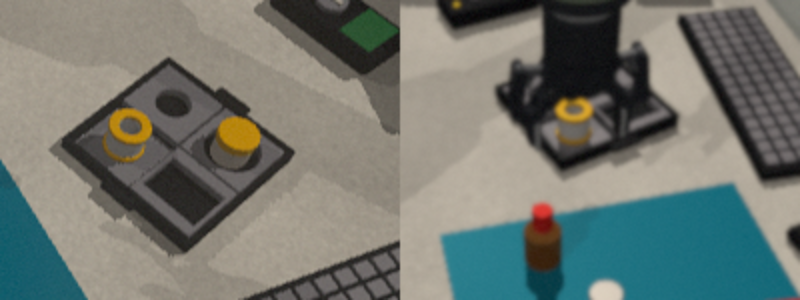

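The tub sits in its pocket (crop (236,145)); the arm only hid it in the side view. Now the bottle.

Emit:
move_arm --moves "-37 -14 0 0;-74 -28 0 0;-110 -42 10 0;-138 -52 30 0;-145 -54 60 0;-145 -54 90 0;-145 -54 120 0;-145 -54 140 0;-145 -54 148 0;-145 -54 149 0"

```text
clock: 19.02
position: [0.4373, -0.209, 0.0395]
tool_rot: [-3.139, -0.001, 1.572]
force: [-0.6, 1.1, 1.1]
grip_width: 0.0855
```

Emit:
move_arm --moves "0 0 0 0;0 0 0 0;0 0 0 0;0 0 0 0;0 0 0 0;0 0 0 0;0 0 0 0;0 0 0 0;0 0 0 0;0 0 0 0" --grip 0 --grip_force 25

```text
clock: 19.85
position: [0.4377, -0.2102, 0.0413]
tool_rot: [3.141, 0.0, 1.571]
force: [-1.5, 0.4, 9.1]
grip_width: 0.0162
```

Emit:
move_arm --moves "0 0 -15 0;0 0 -45 0;0 0 -80 0;0 0 -115 0;20 4 -145 0;50 10 -160 0;85 17 -160 0;122 24 -160 0;160 31 -160 0;198 38 -160 0"

```text
clock: 20.68
position: [0.4754, -0.0103, 0.2012]
tool_rot: [3.141, -0.0, 1.57]
force: [2.1, -0.3, -1.5]
grip_width: 0.016
```

Emit:
move_arm --moves "38 8 0 0;76 15 0 0;114 22 0 0;152 29 0 0;190 36 0 0;225 44 0 0;255 50 0 0;275 54 10 0;281 54 30 0;281 54 50 0"

```text
clock: 21.52
position: [0.5293, 0.2715, 0.1504]
tool_rot: [3.141, -0.001, 1.573]
force: [0.4, 0.8, -1.0]
grip_width: 0.0162
```

Emit:
move_arm --moves "0 0 20 0;0 0 38 0;0 0 50 0;0 0 55 0;0 0 55 0;0 0 55 0;0 0 55 0;0 0 55 0;0 0 55 0;0 0 55 0"

```text
clock: 22.35
position: [0.5297, 0.2691, 0.0963]
tool_rot: [3.141, -0.0, 1.571]
force: [-0.0, 0.5, 0.1]
grip_width: 0.0161
```

```bash
python3 - <<'E'
from h import *
print(bot.observe()["position"])
p=bot.grab_frame("wrist");save(p,"wrist7")
for r in bot.pinpoint(p,"bottle_small"): print(r)
E
```

```text
[0.52971643 0.26908739 0.09629925]
{'at': [283.0, 258.2], 'conf': 0.78}
```

View pics/wrist7.png

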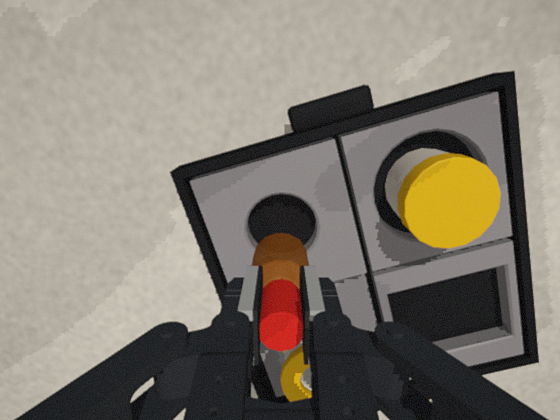

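The bottle (283,258) lines up with the narrow pocket (281,222), and the tub is in its pocket. Lowering.

Emit:
move_arm --moves "0 0 12 0;0 0 23 0;0 0 31 0;0 0 37 0;0 0 42 0;0 0 45 0;0 0 47 0;0 0 48 0;0 0 48.5 0;0 0 49 0"

```text
clock: 23.28
position: [0.5297, 0.2691, 0.047]
tool_rot: [3.141, -0.0, 1.571]
force: [-0.0, -0.6, -0.1]
grip_width: 0.0158
```

Emit:
move_arm --moves "0 0 0.4 0;0 0 0.8 0;0 0 1.2 0;0 0 1.6 0;0 0 1.6 0;0 0 1.6 0;0 0 1.6 0;0 0 1.6 0;0 0 1.6 0;0 0 1.6 0"

```text
clock: 24.12
position: [0.5298, 0.2693, 0.0463]
tool_rot: [3.141, -0.001, 1.571]
force: [-5.0, -1.1, 17.9]
grip_width: 0.0158
```

Emit:
move_arm --moves "0 0 -1.3 0;0 0 -1.3 0;0 0 -1.3 0;0 0 -1.3 0;0 0 -1.3 0;0 0 -10 0;0 0 -35 0;0 0 -70 0;0 0 -105 0;0 0 -145 0" --grip 0.6

```text
clock: 24.95
position: [0.5288, 0.2686, 0.1917]
tool_rot: [-3.14, 0.001, 1.571]
force: [-0.0, 0.0, -0.3]
grip_width: 0.051
```

Emit:
move_arm --moves "-38 -6 -10 0;-76 -12 -20 0;-114 -18 -30 0;-152 -24 -40 0;-190 -30 -50 0;-228 -36 -60 0;-266 -42 -60 0;-304 -48 -60 0;-342 -54 -60 0;-380 -60 -60 0" --grip 1

```text
clock: 25.78
position: [0.4687, -0.1127, 0.251]
tool_rot: [3.141, -0.0, 1.571]
force: [0.8, 0.1, 1.1]
grip_width: 0.0853
```

Emit:
move_arm --moves "-30 -5 0 0.12;-60 -8 0 0.24;-90 -12 0 0.36;-120 -16 0 0.48;-150 -20 0 0.6;-180 -25 0 0.72;-210 -28 0 0.84;-236 -30 0 0.96;-236 -30 0 1.08;-236 -30 0 1.2"

```text
clock: 26.62
position: [0.4388, -0.3485, 0.2506]
tool_rot: [3.141, -0.0, 0.362]
force: [-0.0, 0.8, -0.5]
grip_width: 0.0854
```

Emit:
move_arm --moves "0 0 0 0.1;0 0 0 0.2;0 0 0 0.3;0 0 0 0.37;0 0 0 0.37;0 0 0 0.37;0 0 0 0.37;0 0 0 0.37;0 0 0 0.37;0 0 0 0.37"

```text
clock: 27.45
position: [0.4394, -0.3471, 0.2503]
tool_rot: [-3.142, -0.0, 0.001]
force: [-0.2, -0.1, 0.1]
grip_width: 0.0852
```

```bash
python3 - <<'E'
from h import *
s=bot.observe();print(s["position"],s["tool_rot"],s["qpos"])
p=bot.grab_frame("wrist");save(p,"wrist8");Z=zworld(p)[...,2]
for r in bot.pinpoint(p,"partsbox"): print(r["at"],r["conf"],world(p,*r["at"],.002))
m=(abs(Z-.05)<.006)
n,l,st,c=cv2.connectedComponentsWithStats(m.astype(np.uint8),connectivity=4)
for i in range(1,n):
    if st[i,4]>500:
        r,_=blob(p,l==i,*c[i],.05);print(c[i],st[i,4],r)
p2=bot.grab_frame("scene");W2=zworld(p2)
for n,x,y in(("bottle",.530,.267),("tub",.621,.294),("reel",.556,.1765)):
    m=np.hypot(W2[...,0]-x,W2[...,1]-y)<.03;print(n,np.percentile(W2[...,2][m],[95,99]))
E
```

```text
[ 0.43942829 -0.34707575  0.25026044] [-3.14152113e+00 -1.04861021e-04  1.38211059e-03] [ 0.22774892  0.43139749  0.46195195  1.77105948 -0.22474681  0.99135751
 -0.79240681]
[502.6, 31.6] 0.91 [ 0.57614802 -0.56218532  0.002     ]
[480.1, 146.3] 0.78 [ 0.46536146 -0.55937365  0.002     ]
[210.2, 318.6] 0.77 [ 0.2507429  -0.25823037  0.002     ]
[282.1, 147.3] 0.63 [ 0.4640979  -0.34789647  0.002     ]
[374.0, 314.2] 0.57 [ 0.25740309 -0.46289905  0.002     ]
[527.44481605  23.2812709 ] 2990 ((0.5750301480293274, -0.557054340839386), (0.05893975868821144, 0.03581029921770096), 89.94456481933594)
[283.74136049 152.65514733] 2749 ((0.46460938453674316, -0.3493918478488922), (0.06180662289261818, 0.039714451879262924), 3.3218374252319336)
[506.3961179  151.30014378] 2782 ((0.4667804539203644, -0.5581907629966736), (0.04013409465551376, 0.06291279941797256), 15.534430503845215)
[201.92394534 338.46524064] 1683 ((0.2571229338645935, -0.25846046209335327), (0.06304626911878586, 0.040861308574676514), 20.598003387451172)
[378.45643939 338.67897727] 1056 ((0.2569391131401062, -0.4612733721733093), (0.06388375908136368, 0.03514318913221359), 32.9139289855957)
bottle [0.0729823  0.07575764]
tub [0.05593514 0.05755944]
reel [0.05632092 0.05738887]
```

View pics/wrist8.png

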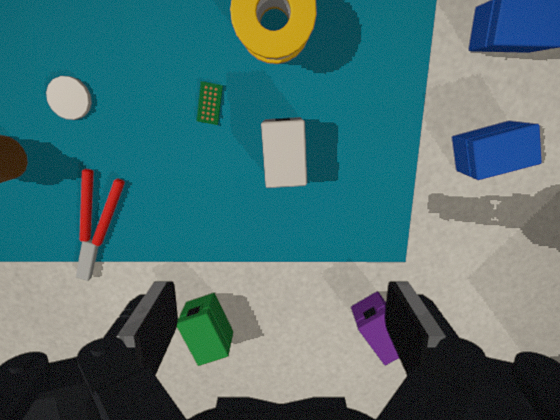

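White box at (284,152), latch up in view, measured yaw +3.3° and centre (0.4645,-0.349). The surrounding area is free, so I grasp across the width.

Emit:
move_arm --moves "10 1 38 -0.06;25 2 76 -0.06;25 2 114 -0.06;25 2 150 -0.06;25 2 180 -0.06;25 2 205 -0.06;25 2 222 -0.06;25 2 230 -0.06;25 2 232 -0.06;25 2 232 -0.06"

```text
clock: 28.43
position: [0.4646, -0.3492, 0.0184]
tool_rot: [3.141, 0.0, 0.061]
force: [0.4, 0.4, 1.0]
grip_width: 0.0853
```

Emit:
move_arm --moves "0 0 0 0;0 0 0 0;0 0 0 0;0 0 0 0;0 0 0 0;0 0 0 0;0 0 0 0;0 0 0 0;0 0 0 0;0 0 0 0" --grip 0 --grip_force 30

```text
clock: 29.27
position: [0.4649, -0.3492, 0.019]
tool_rot: [3.141, -0.001, 0.061]
force: [-1.4, 1.4, 8.0]
grip_width: 0.0393
```

Emit:
move_arm --moves "0 0 -15 0;0 0 -45 0;0 0 -80 0;0 0 -115 0;0 0 -150 0;15 -35 -150 0;29 -70 -150 0;43 -105 -150 0;57 -140 -150 0;71 -176 -150 0"

```text
clock: 30.1
position: [0.5249, -0.1674, 0.1687]
tool_rot: [3.142, -0.001, 0.06]
force: [1.6, -0.8, -0.4]
grip_width: 0.0397
```

Emit:
move_arm --moves "15 -37 0 0;30 -74 0 0;45 -111 0 0;60 -148 0 0;75 -185 0 0;90 -222 0 0;105 -259 0 0;120 -296 0 -0.06;134 -332 0 -0.14;144 -364 0 -0.22"

```text
clock: 30.93
position: [0.6466, 0.2061, 0.1684]
tool_rot: [-3.141, -0.0, 0.286]
force: [0.5, 0.8, -0.3]
grip_width: 0.0397
```

Emit:
move_arm --moves "0 0 15 0;0 0 40 0;0 0 65 0;0 0 85 0;0 0 95 0;0 0 95 0;0 0 95 0;0 0 95 0;0 0 95 0;0 0 95 0"

```text
clock: 31.77
position: [0.6468, 0.2032, 0.0744]
tool_rot: [-3.141, -0.002, 0.281]
force: [0.6, -0.7, -0.7]
grip_width: 0.0396
```

```bash
python3 - <<'E'
from h import *
s=bot.observe();print(s["position"],s["tool_rot"])
p=bot.grab_frame("wrist");save(p,"wrist9")
E
```

```text
[0.64681172 0.20323862 0.07437609] [-3.14137936e+00 -1.55605083e-03  2.80757563e-01]
```

View pics/wrist9.png

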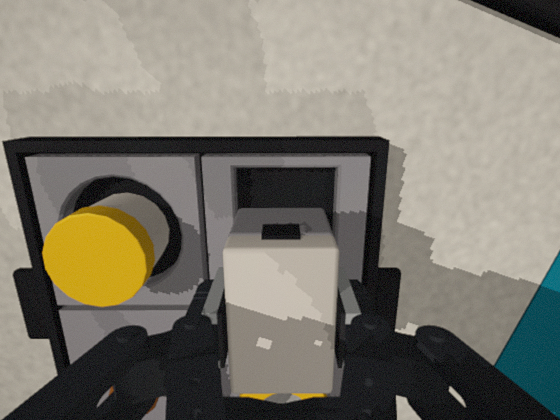

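The box is square with the slot (slot edges at 235–336, centre about 286; box centre 282). Lowering to contact.

Emit:
move_arm --moves "0 0 12 0;0 0 23 0;0 0 31 0;0 0 37 0;0 0 42 0;0 0 45 0;0 0 47 0;0 0 48 0;0 0 49 0;0 0 49 0"

```text
clock: 32.65
position: [0.6464, 0.2031, 0.0243]
tool_rot: [-3.142, -0.0, 0.281]
force: [-0.3, -0.1, -0.9]
grip_width: 0.0395
```

Emit:
move_arm --moves "0 0 0.4 0;0 0 0.8 0;0 0 1.2 0;0 0 1.6 0;0 0 2 0;0 0 2 0;0 0 2 0;0 0 2 0;0 0 2 0;0 0 2 0"

```text
clock: 33.48
position: [0.6465, 0.2031, 0.024]
tool_rot: [-3.141, -0.001, 0.281]
force: [-11.2, -1.8, 25.2]
grip_width: 0.0393
```

Emit:
move_arm --moves "0 0 -1.6 0;0 0 -1.6 0;0 0 -1.6 0;0 0 -1.6 0;0 0 -1.6 0;0 0 -10 0;0 0 -35 0;0 0 -70 0;0 0 -105 0;0 0 -145 0" --grip 0.75

```text
clock: 34.32
position: [0.6456, 0.2027, 0.1685]
tool_rot: [3.141, 0.001, 0.281]
force: [-0.3, 1.8, -0.0]
grip_width: 0.0639
```

Emit:
move_arm --moves "-10 35 -20 0;-20 70 -40 0;-30 105 -60 0;-40 140 -80 0;-50 175 -80 0;-60 210 -80 0;-70 235 -80 0;-70 235 -80 0;-70 235 -80 0;-70 235 -80 0"

```text
clock: 35.15
position: [0.6442, -0.0414, 0.2475]
tool_rot: [-3.141, -0.0, 0.281]
force: [0.3, 0.3, -0.0]
grip_width: 0.0642
```

```bash
python3 - <<'E'
from h import *
s=bot.observe();print(s["position"],s["clock"])
p=bot.grab_frame("scene");p2=bot.grab_frame("side")
save(p,"fin")
c=cv2.cvtColor(p["frame"],cv2.COLOR_RGB2BGR)[140:340,170:500];d=cv2.cvtColor(p2["frame"],cv2.COLOR_RGB2BGR)[80:280,220:440]
cv2.imwrite("pics/c9.png",np.vstack([cv2.resize(c,(495,300)),np.hstack([cv2.resize(d,(330,300)),np.zeros((300,165,3),np.uint8)])]))
for q in(p,p2):
    W=zworld(q)
    for n,x,y,z in(("bottle",.530,.267,.073),("tub",.621,.294,.053),("reel",.556,.1765,.054),("box",.6465,.203,.055)):
        m=np.hypot(W[...,0]-x,W[...,1]-y)<.032;print(n,z,np.percentile(W[...,2][m],[90,95,99]).round(4))
E
```

```text
[ 0.64422626 -0.04135631  0.24749041] 35.15
bottle 0.073 [0.0683 0.0723 0.0754]
tub 0.053 [0.055  0.0557 0.0576]
reel 0.054 [0.0554 0.0565 0.0579]
box 0.055 [0.0571 0.0578 0.0592]
bottle 0.073 [0.0649 0.0712 0.0728]
tub 0.053 [0.0525 0.0531 0.054 ]
reel 0.054 [0.0533 0.0541 0.0555]
box 0.055 [0.0546 0.0553 0.0569]
```

View pics/c9.png

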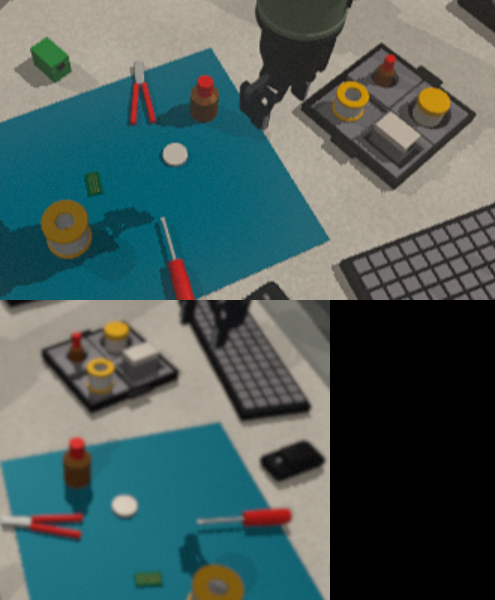

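All four things stand in the caddy (reel (351,100), bottle (386,70), tub (432,103), box (397,136) in the crop). The large reel and large bottle are untouched on the mat.

```bash
python3 -c "
from workcell import bot
print(bot.job_done())"
```

```text
the job is handed in; nothing more can be done
None
```

The caddy is packed and the job is handed in, with the arm clear at about 35 s. I placed the small reel over the post, then the tub in the wide pocket, the small bottle in the narrow pocket and the white parts box in the slot. Each was lowered to contact (wrist readings of 16–32 N) before I let go.

- **Final check:** the last pictures show all four upright in their places. Top heights from the side camera were within about 2 mm of those expected for things right down on the bottom. The scene camera read 2–3 mm higher, about the calibration error. The large reel, the large bottle and the coloured boxes were not touched.
- **One disagreement:** midway, a side-camera height check found nothing raised in the tub's pocket. The arm was blocking the view; the scene camera showed the tub in place, and later checks from both cameras agreed.

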